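# Undo the left-hand rotor nut of a mini centrifuge

### The arm

A 6-joint arm with a two-finger parallel gripper is mounted at the origin on a cart in front of the work surface, level with it; the furniture and walls round the work are solid. World frame = base frame: x ahead of the robot, y to its left, z up, the work surface at z = 0. Lengths are in mm, angles in degrees, forces in N, time in s.
With the tool pointing down it reaches from about 200 to 875 mm from the base axis. Payload 3.4 kg.
Tool frame: the origin (TCP) lies on the centre line of the jaws, within the pads' length; the fingertips stand 11 mm ahead of it and the grasp point (between the pads) lies 8 mm behind it; z points along the fingers, y is the line along which they close (so a half turn about z gives the same grasp; the last joint's range is limited). The gripper opens to 94 mm and grips with 3 to 60 N. Pads are 16 mm wide; open, the fingers measure 119 mm over their backs; the gripper's body (75 mm by 177 mm) begins 78 mm behind the grasp point.
Start: joints at [-81.188, 15.808, 86.224, -0, 77.962, -6.933], TCP at [156.027, -553.462, 216.493] pointing down, gripper open.
Joint ranges: [-165.64, 165.64], [-43.16, 119.46], [12.63, 154.43], [-67.54, 247.53], [6.08, 155.33], [-154.97, 154.97]. Speed limits (degrees/s): [147.25, 147.25, 180, 180, 180, 180].

### API

Orientations are given as [roll, pitch, yaw] about the fixed x, y, z axes, in that order (R = Rz(yaw) Ry(pitch) Rx(roll)).
In Python, from cell import robot, viewer gives the robot as it stands. Calls block until the motion is done:
- robot.reach(position, orientation): joint-space move of the TCP to a pose.
- robot.line_to(position, rot=None, feed=150, f_stop=None): straight line of the TCP; rot=None keeps the orientation; feed is the mean speed in mm/s. With f_stop (N) it stops when the force on the tool has changed by that much, and returns True; else False.
- robot.goto_joints(angles): joint-space move.
- robot.release() and robot.close_gripper(squeeze=None): open the fingers fully, or close them until they stop; squeeze is the grip in N (None keeps the last).
- robot.dwell(seconds).
- robot.solve_ik(position, orientation): joint angles nearest the present ones, or None.
- robot.get_state(): the state.
- viewer.camera(name): name is "scene" or "side" or "wrist"; returns a dict with "image" (384x512x3 uint8, red, green, blue), "K" (3x3 intrinsics, pixels), "k1" (the pictures are not rectified: a ray, as slopes to the right and down, at radius r is drawn at 1 + k1 r^2 times it, then the intrinsics apply), "R" (3x3) and "t" (3): a world point X has camera coordinates R X + t. Camera axes: x right, y down, z forward; pixel columns grow to the right and rows downward; lengths in mm; the calibration is good to about 2 mm. A picture is of the moment at which its call begins. There is no depth.
A pose or a line that the arm cannot do raises robot.Unreachable and nothing moves.
- robot.job_done(): hands the job in; it is judged then, once.
The state is a dict: "t": time; "joints": joint angles; "qd": joint speeds; "joint_efforts": joint torques, N m; "tool_pos": TCP position; "orientation": TCP orientation; "ft_force": force on the tool from outside, world axes, zero at the start; "moment": the same for the moment, N m; "gripper_width": finger opening in mm; "grip_force": force on a finger pad.
Only numpy, scipy, OpenCV 4.12 (cv2) and the standard library are available. Lean on these libraries where they do the work, as an engineer would, in place of code of your own. Each camera call takes 0.05 s, during which the arm holds its last target. There are 200 camera calls.

### The job

The blue rotor of the white mini centrifuge is held down by a brass hexagon nut with a left-hand (reverse) thread, and the nut must come off so that the rotor can be cleaned. Undo the nut without tightening it any further, letting the hand rise with it so that the thread is never pulled or pushed hard, lift it straight off the spindle once the thread has let go, and set it down in the small beige tray, letting go only when it stands on the tray's bottom. Leave the other things where they are.

Things in the scene. Friction and masses are not known exactly. Their poses are not given: they have to be found in the camera images.
- nut: brass hexagon nut, 36 mm across flats, 41 mm over corners, 34 mm tall, open through, about 90 g, dark notches on its corners. Origin: centre of its underside, z up its axis; x points square out of a flat, so flats face every 60 degrees from x. Grip a pair of flats from above, fingertips 14 to 20 mm below its top; the rotor's top is 34 mm below it. Start: tight, spring-loaded
- nut_mid (a point): middle of the nut, on its axis, 17 mm above its underside. Breaking the nut loose takes about 0.1 to 0.3 N m (a 40 N grip holds); after about 0.9 rad the spring load is gone and it turns easily, with about 1 mm play along and across the axis
- centrifuge: mini centrifuge, fixed: white housing 150 x 150 mm, 44 mm tall, grey collar 116 mm across to 54 mm. Origin: centre of its underside on the worktop, on the vertical spindle axis, z up. The nut's underside starts 70 mm above it; the spindle ends at 100 mm, so the nut is clear when its underside is higher than that
- spindle: steel spindle fixed in the centrifuge (same origin), 20 mm over its coarse two-start LEFT-hand thread: turned clockwise seen from above (yaw decreasing) the nut rises, about 2 to 4 mm a radian; anticlockwise tightens. The thread lets go 2 to 3 rad after the start; before, pulling up only loads the thread; after, the nut lifts straight off. Over 15 N on it harms it
- rotor (a joint): how far the blue rotor (92 mm across, cannot turn) is pressed down on its spring, m: 0 at the start under the tight nut (10 N), -0.0025 when the nut no longer presses on it, positive when the nut is tightened further or pushed down; 4 N a mm
- parts_tray: small loose beige tray, 59 mm (its x) by 99 mm (its y), 24 mm tall; inside about 52 x 92 mm with the bottom 2 mm above its underside, walls 3 mm. Origin: centre of its underside; z up
- bottle: clear reagent bottle, black cap, white label with a green band, 48 mm across, 132 mm tall; a bystander, to be left where it is. Origin: centre of its underside
- dropper: small white dropper bottle with a red cap, 22 x 62 mm tall; a bystander, to be left where it is. Origin: centre of its underside
- marker: blue marker pen, 126 mm long, lying; a bystander, to be left where it is. Origin: centre of its underside
- cassette_a: white flat test cassette, 31 x 69 x 7 mm; a bystander, to be left where it is. Origin: centre of its underside
- cassette_b: white flat test cassette, 31 x 69 x 7 mm; a bystander, to be left where it is. Origin: centre of its underside
- timer: white bench timer with a red knob, 62 x 62 x 46 mm; a bystander, to be left where it is. Origin: centre of its underside
- pipette: white pipette, 248 mm long, lying; a bystander, to be left where it is. Origin: centre of its underside

How it is judged (in metres and radians):
On the way, in this order (a step that is already met when the one before it is completed fails the run):
1. the nut is unscrewed far enough that it no longer presses on the rotor, still on the spindle (value of joint rotor below -0.0021 m and horizontal distance between nut and centrifuge below 0.005 m), for 0.1 s.
2. the nut is lifted off, clear above the end of the spindle (z of nut in the frame of centrifuge above 0.102 m), for 0.05 s.
3. the nut stands on the bottom of the beige tray while the fingers still hold it (x of nut_mid in the frame of parts_tray between -0.016 and 0.016 m and y of nut_mid in the frame of parts_tray between -0.036 and 0.036 m and z of nut_mid in the frame of parts_tray between 0.01 and 0.026 m and contact force between the fingers and nut above 0.5 N), for 0.05 s.
At the end, for the whole second after the job is handed in: the nut rests inside the beige tray, its middle within 16 mm (tray x) and 36 mm (tray y) of the tray's centre and 10 to 26 mm above its underside, still (under 20 mm/s), the tray flat on the worktop and still (x of nut_mid in the frame of parts_tray between -0.016 and 0.016 m and y of nut_mid in the frame of parts_tray between -0.036 and 0.036 m and z of nut_mid in the frame of parts_tray between 0.01 and 0.026 m and linear speed of each of nut, parts_tray below 0.02 m/s and angle between parts_tray's own z axis and vertical below 0.1 rad); the robot touches nothing.
It fails at once if the nut is tightened further: the rotor pressed more than 1.5 mm below its start (value of joint rotor above 0.0015 m).
It fails at once if the thread is forced: more than 15 N between nut and spindle (contact force between nut and spindle above 15 N).
It fails at once if a bystander is moved by more than 30 mm (distance of any of bottle, dropper, marker, cassette_a, cassette_b, timer, pipette from where it was at the start of the episode above 0.03 m).
It also fails if it takes over 64 s, if anything falls off the work surface, if the arm or the gripper's body presses on something with over 40 N, if the wrist force passes 120 N, or if a joint passes its speed limit or range.

## Working session

There is one attempt and no reset: what is moved stays moved. The work goes in short steps, each a Python script; the robot and the scene stay as the last script left them, time stands still between calls to the robot, and variables do not carry over. Pictures are saved under pics/ and viewed, at most 10 in all, crops included, and the job is handed in when it is done.

```bash
ls; mkdir -p pics; cat > h.py <<'E'
import numpy as np, cv2, pickle
from cell import robot, viewer
def snap(n,f):
    c=viewer.camera(n); cv2.imwrite(f'pics/{f}.png',c['image'][:,:,::-1]); pickle.dump(c,open(f'pics/{f}.pkl','wb')); return c
def load(f): return pickle.load(open(f'pics/{f}.pkl','rb'))
def ray(c,uv):
    K=np.array(c['K']);k=c['k1']; p=np.linalg.solve(K,[*uv,1])[:2]; q=p.copy()
    for _ in range(30): q=p/(1+k*(q@q))
    R=np.array(c['R']); return -R.T@np.array(c['t']), R.T@np.array([*q,1])
def at_z(c,uv,z):
    o,d=ray(c,uv); return o+d*(z-o[2])/d[2]
def proj(c,X):
    p=np.array(c['R'])@np.array(X,float)+np.array(c['t']); q=p[:2]/p[2]; q=q*(1+c['k1']*(q@q)); return (np.array(c['K'])@[*q,1])[:2]
E
python3 - <<'E'
from h import *
a=snap('scene','s0');b=snap('side','d0')
for c in(a,b): print(np.round(ray(c,(256,192)),2).tolist(),c['k1'])
im=np.hstack([a['image'],b['image']])[:,:,::-1]
cv2.imwrite('pics/both.png',cv2.resize(im,(800,300)))
print(robot.get_state())
E
```

```text
pics
[[-319.27, -512.08, 929.75], [0.6, 0.45, -0.66]] -0.08288585539113592
[[-13.55, 1287.05, 871.72], [0.32, -0.8, -0.51]] 0.0023631583373121268
{'t': 0.1, 'joints': array([-8.11887189e+01,  1.58429919e+01,  8.62848803e+01, -6.42508620e-05,
        7.79612644e+01, -6.93057045e+00]), 'qd': array([-0.03674177, -0.14874772, -0.05243484,  0.01911224, -0.03104819,
       -0.10495189]), 'joint_efforts': array([ 1.58037750e-03, -4.05457163e+01, -2.37779438e+01,  7.04804272e-02,
        2.99232092e-02, -4.69669897e-05]), 'tool_pos': array([ 155.94410778, -552.96960063,  215.72270206]), 'orientation': array([-1.79911507e+02, -1.06934388e-02,  1.57418567e+01]), 'ft_force': array([ 0.25648499, -0.01089059, -0.22736841]), 'moment': array([ 0.02580463, -0.00582408,  0.04394681]), 'grip_force': 0.0, 'gripper_width': 94.05473584178536}
```

View pics/s0.png

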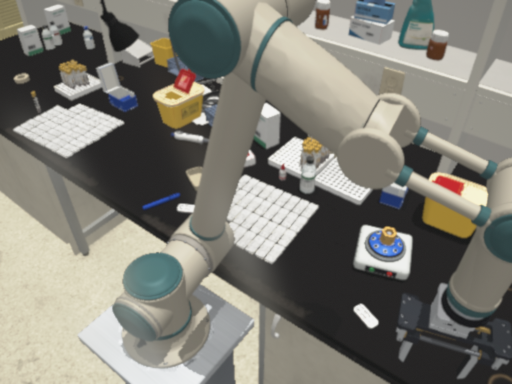

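View pics/d0.png

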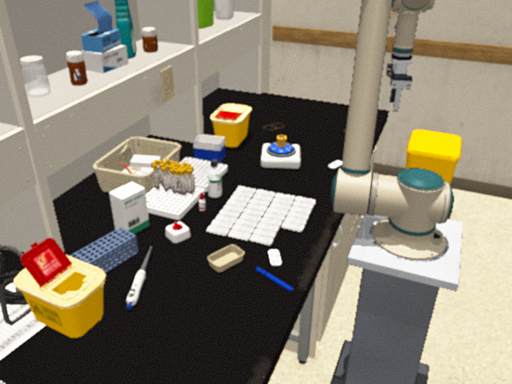

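Scene view: centrifuge near (384,250) with the nut at (389,236), tray half hidden near (195,178). Side view: nut at (282,141), tray at (226,258). I'll enlarge them.

```bash
python3 - <<'E'
from h import *
a=load('s0');b=load('d0')
def crop(c,u,v,w=50,h=37): return cv2.resize(c['image'][v:v+h,u:u+w,::-1],(400,296),interpolation=cv2.INTER_CUBIC)
# 8x
im=np.vstack([np.hstack([crop(a,363,220),crop(b,257,130)]),np.hstack([crop(a,170,160),crop(b,202,240)])])
cv2.imwrite('pics/m1.png',im)
for n,c,uv,z in (('nut',a,(389,232),104),('nut',b,(282,136),104),('tray',b,(226,258),12),('tray',a,(195,178),12)): print(n,at_z(c,uv,z))
E
```

```text
nut [ 525.03686174 -330.03208848  104.        ]
nut [ 526.33427414 -340.22178045  104.        ]
tray [460.24017455 314.46334013  12.        ]
tray [454.99008494 327.86933444  12.        ]
```

View pics/m1.png

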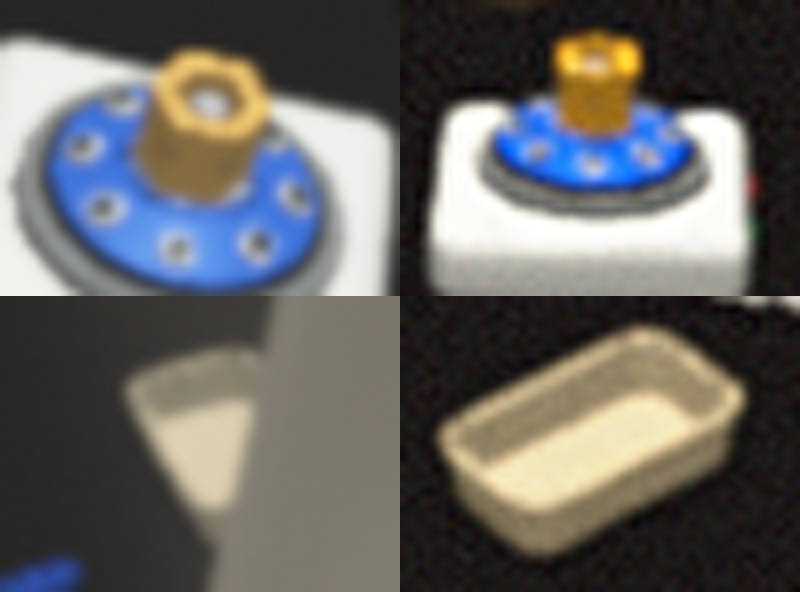

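```bash
python3 - <<'E'
from h import *
a=load('s0');b=load('d0')
def tri(p):
    A=np.zeros((3,3));B=np.zeros(3)
    for c,uv in p:
        o,d=ray(c,uv);d/=np.linalg.norm(d);P=np.eye(3)-np.outer(d,d);A+=P;B+=P@o
    return np.linalg.solve(A,B)
print('nut top tri',tri([(a,(389.5,231.5)),(b,(281.9,137.2))]))
print([at_z(b,p,24).round(1).tolist() for p in((207,257.4),(232,244),(245.1,252.4),(219.5,266.8))])
n=(at_z(a,(389.5,231.5),104)+at_z(b,(281.9,137.2),104))/2; print(n)
for y in (200,180,150,120): print(y,robot.solve_ik([n[0],n[1],250],[180,0,y]))
robot.reach([n[0],n[1],250],[180,0,120])
c=snap('wrist','w0'); s=robot.get_state(); print(s['t'],s['tool_pos'],s['orientation'])
print('cam',ray(c,(256,192)), proj(c,[n[0],n[1],104]))
im=cv2.resize(c['image'][:,:,::-1],(768,576),interpolation=cv2.INTER_CUBIC); cv2.imwrite('pics/w0b.png',im)
E
```

```text
nut top tri [ 524.48270379 -330.62558423  104.73485891]
[[503.4, 346.1, 24.0], [464.8, 263.1, 24.0], [414.6, 284.5, 24.0], [453.8, 369.1, 24.0]]
[ 525.3078154  -329.95529599  104.        ]
200 [ -38.5570564    18.87998777   77.00892845    0.           84.11108378
 -148.5570564 ]
180 [ -38.5570564    18.87998777   77.00892845    0.           84.11108378
 -128.5570564 ]
150 [-38.5570564   18.87998777  77.00892845   0.          84.11108378
 -98.5570564 ]
120 [-38.5570564   18.87998777  77.00892845   0.          84.11108378
 -68.5570564 ]
1.7417 [ 524.57371201 -330.8736737   249.85520103] [-1.79966798e+02 -3.39147823e-03  1.19898139e+02]
cam (array([ 485.96182692, -260.14676524,  417.68162416]), array([ 0.12711395, -0.24586074, -0.96101681])) [258.8613923  183.58659671]
```

View pics/w0b.png

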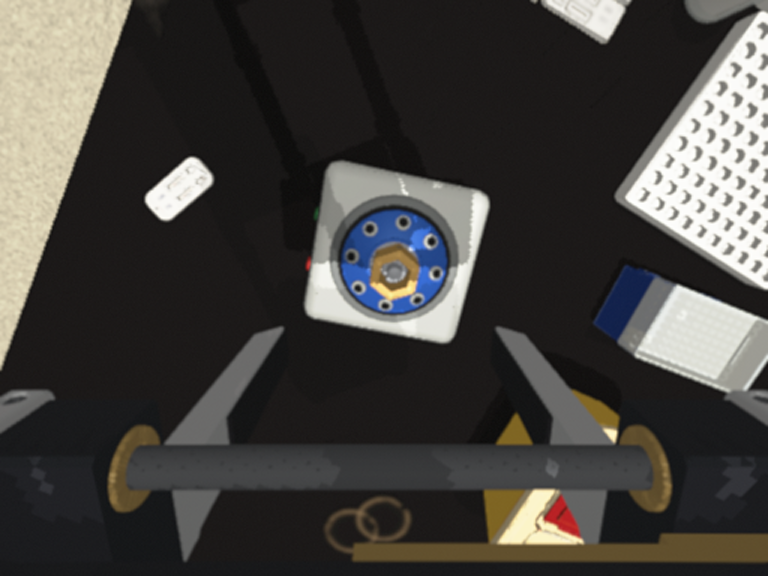

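The wrist view shows the nut at about (263,179) in camera pixels, with a clear hexagon. Next is an enlarged crop for its centre and flats.

```bash
python3 - <<'E'
from h import *
c=load('w0')
cv2.imwrite('pics/w0c.png',cv2.resize(c['image'][158:203,233:293,::-1],(800,600),interpolation=cv2.INTER_CUBIC))
E
```

```text
(no output)
```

View pics/w0c.png

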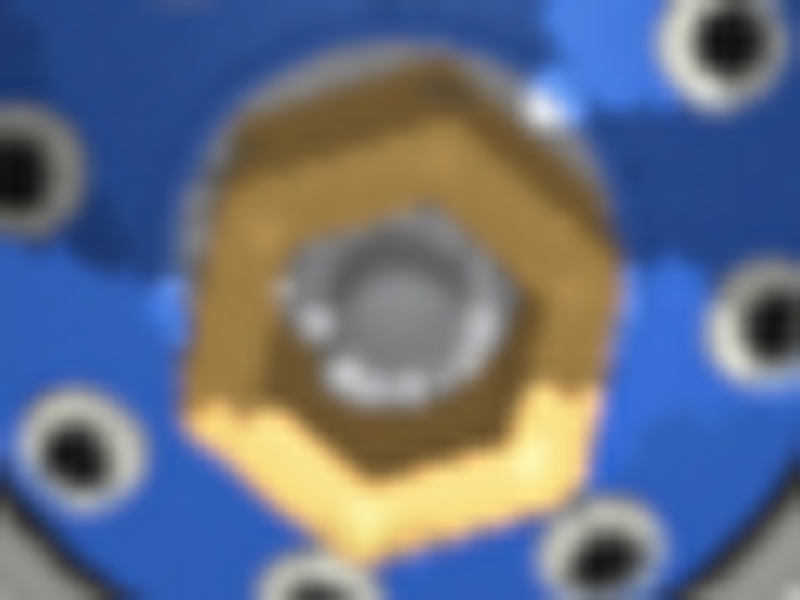

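```bash
python3 - <<'E'
from h import *
from scipy.optimize import least_squares
c=load('w0')
P=[(455,122),(622,268),(583,497),(362,562),(188,415),(225,195)]
uv=[((u+.5)/13.333-.5+233,(v+.5)/13.333-.5+158) for u,v in P]
W=np.array([at_z(c,p,104) for p in uv]); print(W.round(1).tolist(),W.mean(0))
m=W.mean(0); r=W[:,:2]-m[:2]; print('radii',np.hypot(*r.T).round(1)); a=np.degrees(np.arctan2(r[:,1],r[:,0])); print('ang',a.round(1),(a%60).round(1))
# centrifuge/spindle check: collar ring etc. compare scene/side projections
for n,uvn in (('s0',(389.5,231.5)),('d0',(281.9,137.2))): print(n,proj(load(n),m),uvn)
E
```

```text
[[523.1, -308.3, 104.0], [542.1, -312.2, 104.0], [549.7, -331.6, 104.0], [535.9, -346.4, 104.0], [516.0, -342.3, 104.0], [509.2, -323.6, 104.0]] [ 529.33418218 -327.41277534  104.        ]
radii [20.1 19.8 20.8 20.1 20.  20.4]
ang [ 108.    50.1  -11.5  -71.  -131.8  169.4] [48.  50.1 48.5 49.  48.2 49.4]
s0 [388.75270692 230.65976684] (389.5, 231.5)
d0 [280.15044212 137.14291443] (281.9, 137.2)
```

```bash
python3 - <<'E'
from h import *
m=[527.5,-329]; ims=[]
for f,y in (('w1',-11.1),('w2',168.9)):
    robot.reach([*m,190],[180,0,y]); robot.dwell(.3); c=snap('wrist',f)
    p=proj(c,[529,-328,104]); u,v=int(p[0])-25,int(p[1])-25; s=robot.get_state()
    print(f,u,v,s['t'],s['tool_pos'],s['orientation'],s['ft_force'])
    ims.append(cv2.resize(c['image'][v:v+50,u:u+50,::-1],(400,400),interpolation=cv2.INTER_CUBIC))
cv2.imwrite('pics/m2.png',np.hstack(ims))
E
```

```text
w1 235 172 4.0667 [ 527.55200298 -328.98308258  190.05168171] [ 1.79998962e+02 -6.17504709e-03 -1.10927388e+01] [ 0.07706328 -0.31840978  0.49584122]
w2 233 174 7.0667 [ 527.48312402 -329.01013206  189.97988252] [ 1.79999653e+02 -4.11947653e-04  1.68896612e+02] [-0.61814853 -0.68742597 -0.03524517]
```

View pics/m2.png

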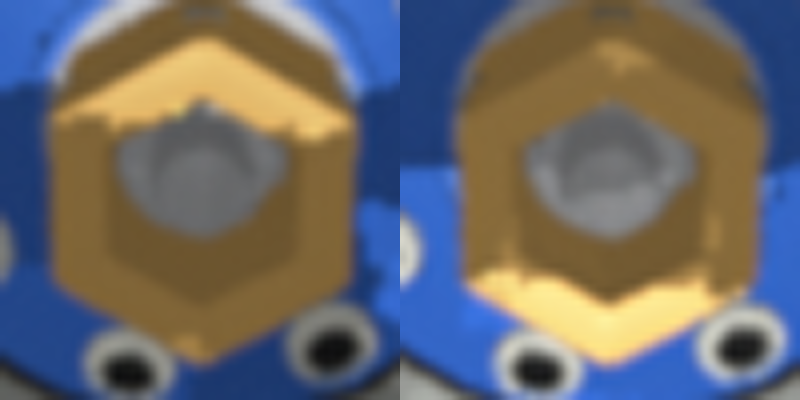

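Both views show the hexagon nearly square with the image, so the chosen grip yaw suits. Corners: left half (203,35)…(203,366), right half (612,36)…(610,366).

```bash
python3 - <<'E'
from h import *
for f,u0,v0,P in (('w1',235,172,[(203,35),(354,122),(352,285),(203,366),(53,283),(50,118)]),('w2',233,174,[(212,36),(364,122),(356,285),(210,366),(66,282),(60,120)])):
    c=load(f); W=np.array([at_z(c,((u+.5)/8-.5+u0,(v+.5)/8-.5+v0),104) for u,v in P]); m=W.mean(0); r=W[:,:2]-m[:2]
    a=np.degrees(np.arctan2(r[:,1],r[:,0])); print(m,np.hypot(*r.T).round(1),(a%60).round(1),np.mean(a%60))
E
```

```text
[ 529.4875775  -327.93545599  104.        ] [20.4 20.4 20.6 20.6 20.5 20.7] [48.7 48.1 49.1 49.1 48.  48.6] 48.60160473364078
[ 528.86914893 -327.66352877  104.        ] [20.4 20.6 20.2 20.6 20.  20.5] [48.6 48.1 48.3 48.4 48.3 48.8] 48.419950715370625
```

```bash
cat >> h.py <<'E'
def ft(n=5):
    F=[];M=[]
    for _ in range(n):
        s=robot.get_state();F.append(s['ft_force']);M.append(s['moment']);robot.dwell(.02)
    return np.mean(F,0),np.mean(M,0),s
E
python3 - <<'E'
from h import *
m=np.array([529.2,-327.8])
robot.reach([*m,135],[180,0,168.5])
print(robot.line_to([*m,98],feed=60,f_stop=6)); robot.dwell(.3)
f0,m0,s=ft(); print('pre',f0.round(2),m0.round(3),s['tool_pos'],s['t'])
robot.close_gripper(3); robot.dwell(.3)
f,mm,s=ft(); print('3N',(f-f0).round(2),(mm-m0).round(3),s['gripper_width'],s['grip_force'],s['tool_pos'],s['orientation'],s['t'])
a=np.radians(168.5); ey=np.array([np.sin(a),-np.cos(a)])  # tool y for roll 180
print('along jaw',(f-f0)[:2]@ey,'tool x',(f-f0)[:2]@[np.cos(a),np.sin(a)])
np.save('f0.npy',np.r_[f0,m0])
E
```

```text
False
pre [-0.23  0.23  0.09] [ 0.053 -0.127 -0.008] [ 529.30427911 -327.88238764   98.25706995] 8.5333
3N [-1.14 -5.5  -0.55] [-0.99   0.314 -0.028] 35.91013810908158 2.9988721339032054 [ 529.04501518 -329.17359938   98.1808042 ] [-1.79865598e+02  2.47794929e-02  1.68507896e+02] 9.8417
along jaw -5.617352975781517 tool x 0.018809690987108052
```

```bash
python3 - <<'E'
from h import *
z=np.load('f0.npy')
def rep(tag,yaw):
    f,mm,s=ft(); a=np.radians(yaw); d=f-z[:3]
    print(tag,d.round(2),(mm-z[3:]).round(3),'jaw',round(d[:2]@[np.sin(a),-np.cos(a)],2),s['tool_pos'].round(2),s['gripper_width'],round(s['t'],2)); return s
p=np.array([528.94,-329.1])
robot.line_to([*p,98],feed=20); robot.dwell(.2); s=rep('168',168.5)
robot.release(); robot.reach([*p,98],[180,0,108.5]); robot.dwell(.2); f,mm,s=ft(); z=np.r_[f,mm]; print(s['tool_pos'])
robot.close_gripper(3); robot.dwell(.3); s=rep('108',108.5)
E
```

```text
168 [-0.79 -3.77  0.57] [-0.656  0.177 -0.021] jaw -3.85 [ 528.99 -329.29   98.09] 36.24521628271591 10.38
[ 528.91845589 -329.13046957   98.0081391 ]
108 [-1.96 -1.02  0.55] [-0.179  0.379  0.001] jaw -2.18 [ 528.56 -329.23   97.98] 35.836176940136355 13.95
```

```bash
python3 - <<'E'
from h import *
z=np.load('f0.npy')
e=lambda y:np.array([np.sin(np.radians(y)),-np.cos(np.radians(y))])
def rep(tag,yaw):
    f,mm,s=ft(3); d=f-z[:3]
    j=d[:2]@e(yaw); print(tag,d.round(2),round((mm-z[3:])[2],3),'jaw',round(j,2),s['tool_pos'].round(2),round(s['gripper_width'],2),round(s['t'],2)); return j
p=np.array([528.94,-329.1])
robot.dwell(.3); j=rep('108 wait',108.5)
for _ in range(3):
    p=p+e(108.5)*j/5; robot.line_to([*p,98],feed=20); robot.dwell(.3); print(p.round(2)); j=rep('108',108.5)
    if abs(j)<.6: break
np.save('p.npy',p)
E
```

```text
108 wait [-3.36 -1.76  0.54] -0.01 jaw -3.75 [ 528.58 -329.18   97.97] 35.61 14.3
[ 528.23 -329.34]
108 [-0.45 -1.29  0.32] 0.009 jaw -0.84 [ 528.51 -329.23   97.98] 35.68 14.9
[ 528.07 -329.39]
108 [ 1.87  0.   -0.6 ] 0.006 jaw 1.78 [ 528.49 -329.26   98.04] 35.82 15.5
[ 528.41 -329.28]
108 [1.34 0.15 0.03] -0.008 jaw 1.32 [ 528.5  -329.27   98.05] 36.24 16.1
```

```bash
cat > turn.py <<'E'
from h import *
import json
z=np.load('f0.npy')
def save(S): json.dump(S,open('S.json','w'))
def turn(S,n,step=6.,slope=2.8,fz_t=0.5,dw=.15):
    p=np.array(S['p'])
    for i in range(n):
        S['yaw']-=step; p[2]+=slope*np.radians(step)
        robot.line_to(p.tolist(),[180,0,(S['yaw']+180)%360-180],feed=5)
        robot.dwell(dw); f,m,s=ft(2); d=f-z[:3]
        print(round(S['yaw'],1),p.round(2),d.round(1),round(m[2]-z[5],3),'act',s['tool_pos'].round(2),round(s['gripper_width'],2),round(s['t'],2))
        S['p']=p.tolist(); save(S)
        if np.abs(d).max()>6: print('STOP'); break
        p[2]+=np.clip(.06*(d[2]-fz_t),-.25,.25); p[:2]+=.03*d[:2]; S['p']=p.tolist(); save(S)
    return S
E
python3 - <<'E'
from turn import *
p=[528.47,-329.2,98.]; robot.line_to(p,feed=20); robot.close_gripper(40); robot.dwell(.4)
f,m,s=ft(3); print((f-z[:3]).round(2),(m-z[3:]).round(3),s['tool_pos'],s['gripper_width'],s['grip_force'],s['t'])
S=dict(p=p,yaw=108.5)
if np.abs(f-z[:3]).max()<4: turn(S,3)
else: save(S)
E
```

```text
[ 1.59 -0.    0.41] [-0.077 -0.248 -0.007] [ 528.54883077 -329.2362544    98.01925696] 35.78254713985043 39.99772667884827 17.0167
102.5 [ 528.47 -329.2    98.29] [1.1 1.3 0.4] -0.053 act [ 528.38 -328.85   98.27] 35.41 17.46
96.5 [ 528.5  -329.16   98.58] [1.7 0.8 0.2] 0.0 act [ 528.44 -329.2    98.52] 35.73 17.9
90.5 [ 528.55 -329.14   98.86] [ 1.1 -0.1 -0.7] -0.025 act [ 528.42 -329.29   98.74] 35.46 18.34
```

```bash
python3 - <<'E'
from turn import *
S=json.load(open('S.json')); turn(S,8)
E
```

```text
84.5 [ 528.59 -329.14   99.08] [ 0.6  0.9 -1.6] 0.02 act [ 528.44 -328.94   98.96] 35.44 18.78
78.5 [ 528.6  -329.11   99.25] [ 0.3 -0.1 -0.7] -0.016 act [ 528.59 -329.27   99.28] 35.37 19.23
72.5 [ 528.61 -329.12   99.47] [ 0.9 -0.6 -0.6] -0.001 act [ 528.54 -329.39   99.48] 35.66 19.67
66.5 [ 528.64 -329.13   99.7 ] [ 0.6 -0.2 -1.5] 0.01 act [ 528.64 -329.12   99.66] 35.68 20.11
60.5 [ 528.66 -329.14   99.87] [ 0.8  0.2 -1.2] 0.02 act [ 528.67 -329.2    99.89] 35.39 20.55
54.5 [ 528.68 -329.13  100.07] [ 0.6 -0.7 -1. ] 0.036 act [ 528.61 -329.25  100.08] 35.49 20.99
48.5 [ 528.7  -329.16  100.27] [-0.  -0.7 -1.3] 0.016 act [ 528.52 -329.15  100.23] 35.78 21.43
42.5 [ 528.7  -329.18  100.45] [-0.  -0.1 -1.6] 0.0 act [ 528.59 -329.14  100.39] 35.66 21.88
```

```bash
python3 - <<'E'
from turn import *
S=json.load(open('S.json')); turn(S,18,slope=2.2,fz_t=-.8)
E
```

```text
36.5 [ 528.7  -329.18  100.56] [-0.1  0.1 -1.3] 0.023 act [ 528.7  -329.19  100.57] 35.64 22.32
30.5 [ 528.69 -329.18  100.76] [ 0.5  0.  -0.6] 0.011 act [ 528.7  -329.16  100.75] 35.83 22.76
24.5 [ 528.71 -329.18  101.  ] [ 0.2 -0.3 -1.2] 0.003 act [ 528.67 -329.18  100.98] 35.54 23.2
18.5 [ 528.71 -329.18  101.21] [-0.3 -0.4 -1.2] -0.017 act [ 528.68 -329.17  101.15] 35.31 23.64
12.5 [ 528.71 -329.2   101.41] [ 0.3  0.2 -1.1] -0.007 act [ 528.7  -329.19  101.39] 35.52 24.08
6.5 [ 528.72 -329.19  101.62] [ 0.4  0.2 -1.1] 0.019 act [ 528.71 -329.2   101.59] 35.58 24.52
0.5 [ 528.73 -329.18  101.83] [ 0.4  0.1 -1.2] -0.01 act [ 528.72 -329.15  101.82] 35.69 24.97
-5.5 [ 528.74 -329.18  102.04] [-0.2  0.  -1.2] 0.015 act [ 528.72 -329.16  102.05] 35.42 25.41
-11.5 [ 528.74 -329.18  102.25] [ 0.3 -0.6 -1. ] 0.02 act [ 528.73 -329.18  102.26] 35.93 25.85
-17.5 [ 528.75 -329.2   102.47] [ 0.5  0.1 -1.1] 0.026 act [ 528.74 -329.18  102.45] 35.35 26.29
-23.5 [ 528.76 -329.19  102.68] [ 0.3  0.  -1.3] 0.016 act [ 528.75 -329.18  102.67] 35.78 26.73
-29.5 [ 528.77 -329.19  102.88] [ 0.5  0.7 -1.1] -0.001 act [ 528.76 -329.17  102.85] 35.62 27.18
-35.5 [ 528.79 -329.17  103.09] [ 0.   0.  -1.1] 0.002 act [ 528.8  -329.17  103.07] 35.79 27.62
-41.5 [ 528.79 -329.17  103.3 ] [-0.1  0.  -0.9] -0.0 act [ 528.78 -329.17  103.29] 35.46 28.06
-47.5 [ 528.78 -329.17  103.53] [ 0.3 -0.2 -0.8] 0.036 act [ 528.77 -329.15  103.5 ] 35.68 28.5
-53.5 [ 528.79 -329.18  103.75] [ 0.3  0.2 -1.8] 0.056 act [ 528.8  -329.17  103.77] 35.4 28.94
-59.5 [ 528.8  -329.17  103.92] [ 0.  -0.3 -0.4] 0.001 act [ 528.86 -329.25  103.97] 35.97 29.38
-65.5 [ 528.8  -329.18  104.18] [ 0.6 -0.1 -0.3] 0.032 act [ 528.84 -329.23  104.26] 35.78 29.82
```

```bash
python3 - <<'E'
from turn import *
S=json.load(open('S.json')); turn(S,2,slope=2.1,fz_t=-.8)
x,y,h=S['p']
r=robot.line_to([x,y,h+3],feed=5,f_stop=3); f,m,s=ft(2); print(r,(f-z[:3]).round(1),s['tool_pos'],s['gripper_width'],s['t'])
if not r:
    r=robot.line_to([x,y,h+9],feed=12,f_stop=3); f,m,s=ft(2); print(r,(f-z[:3]).round(1),s['tool_pos'],s['t'])
if not r:
    r=robot.line_to([x,y,170],feed=60,f_stop=5); robot.dwell(.1); f,m,s=ft(2); print(r,(f-z[:3]).round(1),s['tool_pos'],s['gripper_width'],s['t'])
else: robot.line_to((s['tool_pos']-[0,0,.3]).tolist(),feed=20)
snap('side','d1'); snap('scene','s1')
E
```

```text
-71.5 [ 528.82 -329.19  104.42] [ 0.2 -0.7 -0.5] -0.016 act [ 528.85 -329.25  104.49] 35.46 30.27
-77.5 [ 528.82 -329.21  104.66] [ 0.4 -0.9 -0.5] 0.032 act [ 528.87 -329.31  104.71] 35.85 30.71
False [-0.3 -0.7 -0.7] [ 528.81690497 -329.15295418  107.66294736] 35.7331910719596 31.5
False [-0.1 -0.6 -0.7] [ 528.79988212 -329.22035367  113.69563843] 32.1833
False [ 0.9 -0.6 -1.2] [ 528.5594208  -329.0335112   169.43244341] 35.833001024616145 33.4083
```

```bash
python3 - <<'E'
from h import *
s=robot.get_state(); p=s['tool_pos']
robot.line_to([p[0],p[1],225],feed=150)
robot.reach([513,290,225],[180,0,155]); robot.dwell(.3)
c=snap('wrist','w3'); s=robot.get_state(); print(s['t'],s['tool_pos'],s['orientation'],s['gripper_width'],s['joints'].round(1))
P=proj(c,[460,316,24]); u,v=int(P[0])-60,int(P[1])-45; u=max(u,0);v=max(v,0); print(P,u,v)
cv2.imwrite('pics/w3c.png',cv2.resize(c['image'][v:v+90,u:u+120,::-1],(800,600),interpolation=cv2.INTER_CUBIC))
E
```

```text
36.925 [513.13723    289.79437137 225.02035587] [1.79998600e+02 1.83101772e-03 1.54976022e+02] 35.66777778222957 [ 22.7  16.8  83.6  -0.   79.6 -42.3]
[258.7716451  127.72872356] 198 82
```

View pics/w3c.png

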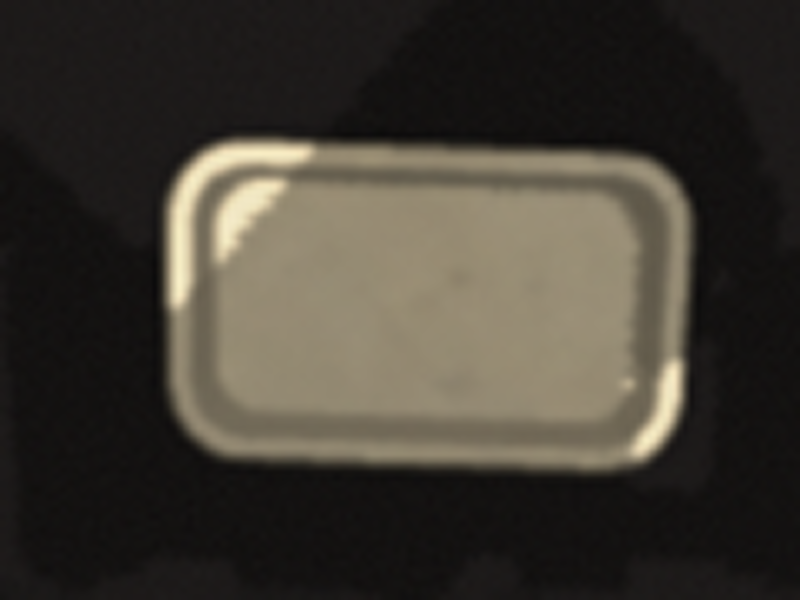

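The tray is clear: its outer rim runs from x 167 to 687 and y 146 to 464 in the crop, about 2 degrees off the jaw line.

```bash
python3 - <<'E'
from h import *
c=load('w3'); g=lambda u,v:at_z(c,((u+.5)/6.667-.5+198,(v+.5)/6.667-.5+82),24)[:2]
L,R,T,B=g(168,303),g(687,303),g(429,145),g(429,465)
print(L,R,T,B,'len',np.linalg.norm(L-R),'wid',np.linalg.norm(T-B),(L+R)/2,(T+B)/2)
for a,b in(((230,136),(640,153)),((230,459),(620,470))):
    d=g(*b)-g(*a); print(np.degrees(np.arctan2(d[1],d[0])))
for a,b in(((165,220),(171,390)),((692,220),(684,370))):
    d=g(*b)-g(*a); print('short',np.degrees(np.arctan2(d[1],d[0])))
ctr=(L+R+T+B)/4; print('side',proj(load('d0'),[*ctr,24]))
E
```

```text
[439.57866015 274.44210466] [482.01920779 365.1170563 ] [434.54188001 332.30557285] [489.23215285 306.88188664] len 100.11566779698387 wid 60.31077651200064 [460.79893397 319.77958048] [461.88701643 319.59372975]
62.65215102443745
63.304310634467264
short -25.060209699207284
short -25.88347021070589
side [224.75928931 255.59054215]
```

```bash
python3 - <<'E'
from h import *
c=load('w1'); d=load('w3')
a=cv2.resize(c['image'][180:384,:,::-1],(750,299)); b=cv2.resize(d['image'][180:384,:,::-1],(750,299))
cv2.imwrite('pics/fing.png',np.vstack([a,b]))
for f,p in(('w1',(527.5,-329)),('w3',(513.1,289.8))):
    cc=load(f); yaw={'w1':-11.1,'w3':155}[f]; zt={'w1':190,'w3':225}[f]-11; e=np.array([np.sin(np.radians(yaw)),-np.cos(np.radians(yaw))]); x=np.array([np.cos(np.radians(yaw)),np.sin(np.radians(yaw))])
    h={'w1':47,'w3':18}[f]
    for q in (h,h+12.5): print(f,q,[((proj(cc,[*(np.array(p)+e*q*s+x*8),zt])-[0,180])*1.4648).round().tolist() for s in(1,-1)])
E
```

```text
w1 47 [[485.0, 59.0], [283.0, 59.0]]
w1 59.5 [[511.0, 59.0], [257.0, 59.0]]
w3 18 [[414.0, 58.0], [337.0, 58.0]]
w3 30.5 [[441.0, 58.0], [310.0, 58.0]]
```

View pics/fing.png

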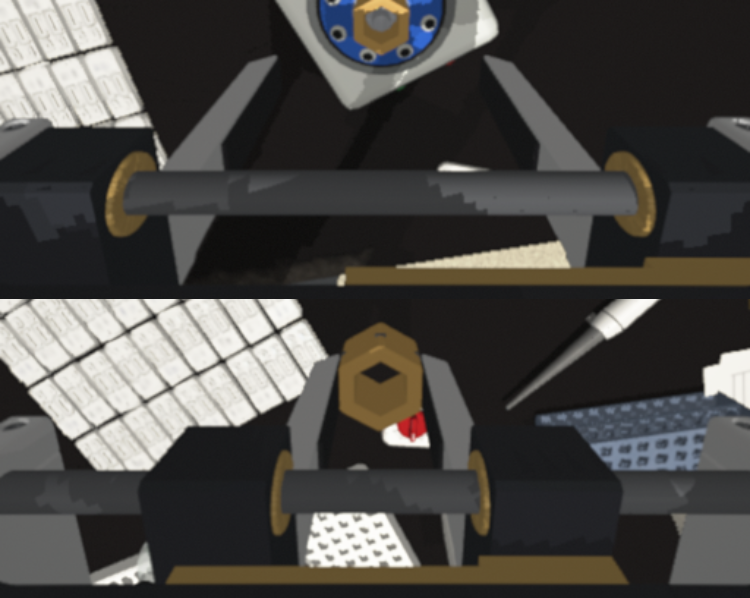

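Full opening (119 mm over the backs) is wider than the tray inside, and the tips end up 5 mm below its rim. So I'll stand the nut first, lower the squeeze, open, and watch the force while rising slowly.

```bash
python3 - <<'E'
from h import *
p=[461.1,319.7]
robot.reach([*p,75],[180,0,154]); robot.line_to([*p,36],feed=60); robot.dwell(.2)
f0,m0,s=ft(3); print(s['tool_pos'],s['t'])
r=robot.line_to([*p,28.5],feed=10,f_stop=3); f,m,s=ft(3); print(r,(f-f0).round(2),s['tool_pos'],s['t'])
h=s['tool_pos'][2]
robot.close_gripper(3); robot.dwell(.1); f,m,s=ft(3); print('3N',(f-f0).round(2),s['tool_pos'],s['grip_force'],s['t'])
robot.release(); f,m,s=ft(3); print('open',(f-f0).round(2),(m-m0).round(2),s['tool_pos'],s['gripper_width'],s['grip_force'],s['t'])
a=snap('side','d2'); b=snap('scene','s2'); w=snap('wrist','w4')
im=np.hstack([cv2.resize(w['image'][:,:,::-1],(400,300)),cv2.resize(a['image'][225:291,182:270,::-1],(400,300),interpolation=cv2.INTER_CUBIC)])
cv2.imwrite('pics/m4.png',im)
E
```

```text
[461.34082497 319.86745444  36.37014295] 38.65
True [-1.13 -0.19  5.9 ] [461.00441027 319.64264223  29.71803702] 39.3167
3N [0.19 0.81 6.86] [460.94423516 319.65465312  29.28399546] 3.000718429684639 39.6833
open [-0.88 -1.03  1.65] [-0.22  0.16  0.03] [459.84372173 318.8775622   28.83610623] 74.63179135566101 2.317266371101141 40.4167
```

View pics/m4.png

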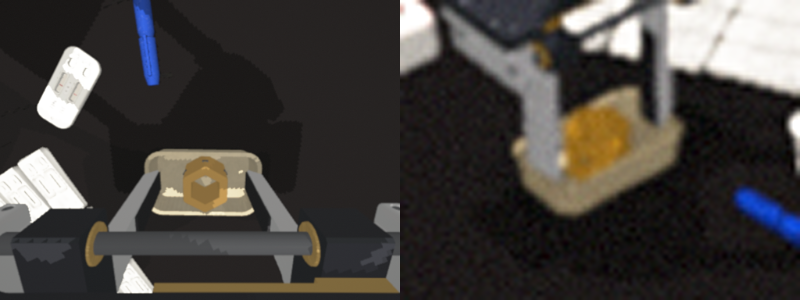

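The nut stands free, with the fingers stalled lightly on the end walls (opening 75 mm, about 2 N). Rising slowly now; the opening width will show whether the tray stays down.

```bash
python3 - <<'E'
from h import *
f0,m0,s=ft(3); p=s['tool_pos']; x,y=p[:2]
for h in (31,33,35,37,39):
    robot.line_to([x,y,h],feed=10); f,m,s=ft(2); print(h,(f-f0).round(2),s['tool_pos'].round(2),round(s['gripper_width'],1),round(s['grip_force'],2),round(s['t'],2))
    if s['gripper_width']>90: break
snap('side','d3')
E
```

```text
31 [-0.6   1.34  1.88] [459.92 318.88  31.27] 79.7 2.93 41.01
33 [-0.37  0.47  1.87] [459.95 318.88  33.15] 83.6 2.96 41.39
35 [0.32 1.19 0.19] [460.32 319.31  35.1 ] 94.1 0.0 41.77
```

```bash
python3 - <<'E'
from h import *
s=robot.get_state(); x,y=s['tool_pos'][:2]
print(robot.line_to([x,y,60],feed=40,f_stop=4)); robot.line_to([x,y,200],feed=150)
robot.reach([x+54,y-25,225],[180,0,154]); robot.dwell(.2); w=snap('wrist','w5'); a=snap('side','d4'); print(robot.get_state()['t'])
P=proj(w,[460,319,24]).astype(int)
im=np.hstack([cv2.resize(w['image'][P[1]-45:P[1]+45,P[0]-60:P[0]+60,::-1],(400,300),interpolation=cv2.INTER_CUBIC),cv2.resize(a['image'][225:291,182:270,::-1],(400,300),interpolation=cv2.INTER_CUBIC)])
cv2.imwrite('pics/m5.png',im)
E
```

```text
False
44.3667
```

View pics/m5.png

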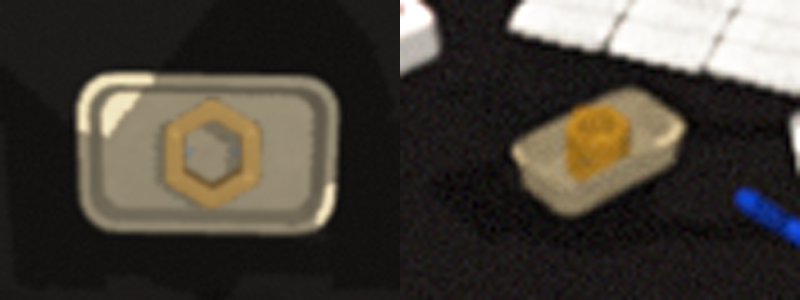

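The nut stands upright near the tray's centre, at (212,153) against the tray centre (208,153). The tray is flat and the arm is clear of everything.

```bash
python3 -c "
from cell import robot
print(robot.job_done())"
```

```text
the job is handed in; nothing more can be done
None
```

The nut is off the spindle and standing near the centre of the beige tray, let go only once it stood on the bottom; while opening, the fingers pressed lightly (about 2–3 N) on the tray's end walls and the tray stayed flat, and I handed the job in at about 44 s without seeing the verdict.

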